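Pack panel clamps, shut the bay and press down its seal

TASK

Put every brass clamp from the bench into the blue tray and slide the loaded tray fully home into the aluminium bay. Then take the orange stylus and run its tip slowly and lightly (under 30 N) along the black L-shaped seal on the bay's top, touching it from the yellow dot round the corner to the red dot, and lay the stylus back on its green pad, leaving the other things alone.

Things in the scene. Friction and masses are not known exactly. Their poses are not given: they have to be found in the camera images.
- bay: Fixed aluminium bay on the bench: housing x -70 to +84, 154 wide (y), 62 high (mm), no floor, open only at its -x face (opening 138 wide, 56 high). Origin on the bench, where the tray's origin is when home; the tray goes in along +x. On its flat top lies a flush L-shaped black seal strip, 8 wide.
- tray: Loose blue tray, 0.28 kg. Origin: centre of the underside of its floor, 140 (x) x 130 (y) x 4 mm. Low walls and a cross of dividers (x=0, y=0), 3 thick, 14 high: 4 compartments. At -x a front panel (x -80 to -70, 154 wide, 61 high) stops on the bay's front when home. White grip rib on it out to x -116, 14 wide (y), z 15 to 61: pinch from above across y.
- pad: Fixed green pad on the bench, 190 (x) x 60 (y) x 3 mm, where the stylus lies at the start and at the end. Origin: centre of its underside.
- stylus: Loose pressing stylus, 70 g: orange handle 90 (x) x 20 (y) x 24 (z) mm, x from -45 to +45, then a steel shank and a round-ended tip (radius 3) along +x. Origin: centre of the handle's underside; the stylus axis runs 12 mm above it.
- tip (a point): The very end of the stylus tip: 93 mm ahead (+x) of the stylus origin and 12 mm above its underside.
- clamp1: Loose brass-coloured U-shaped panel clamp, 36 (x) x 28 (y) x 40 (z) mm, 90 g: base 12 high, two jaws 7 thick with flat outer faces at y = +-14. Origin: centre of its underside; z up through the open side. May be absent (2 to 4 are present).
- clamp2: Loose brass-coloured U-shaped panel clamp, 36 (x) x 28 (y) x 40 (z) mm, 90 g: base 12 high, two jaws 7 thick with flat outer faces at y = +-14. Origin: centre of its underside; z up through the open side. May be absent (2 to 4 are present).
- clamp3: Loose brass-coloured U-shaped panel clamp, 36 (x) x 28 (y) x 40 (z) mm, 90 g: base 12 high, two jaws 7 thick with flat outer faces at y = +-14. Origin: centre of its underside; z up through the open side. May be absent (2 to 4 are present).
- clamp4: Loose brass-coloured U-shaped panel clamp, 36 (x) x 28 (y) x 40 (z) mm, 90 g: base 12 high, two jaws 7 thick with flat outer faces at y = +-14. Origin: centre of its underside; z up through the open side. May be absent (2 to 4 are present).
- clamp1_mid (a point): Centre of clamp1, 20 mm above its underside.
- clamp2_mid (a point): Centre of clamp2, 20 mm above its underside.
- clamp3_mid (a point): Centre of clamp3, 20 mm above its underside.
- clamp4_mid (a point): Centre of clamp4, 20 mm above its underside.
- mark1 (a point): Point 1 of 7 on the seal strip's centre line, in order, at (x -62, y 62, z 62) mm in the bay's frame; a yellow dot: start of the front leg, which runs straight to mark5 along the bay's front edge.
- mark2 (a point): Point 2 of 7 on the seal strip's centre line, in order, at (x -62, y 31, z 62) mm in the bay's frame.
- mark3 (a point): Point 3 of 7 on the seal strip's centre line, in order, at (x -62, y 0, z 62) mm in the bay's frame.
- mark4 (a point): Point 4 of 7 on the seal strip's centre line, in order, at (x -62, y -31, z 62) mm in the bay's frame.
- mark5 (a point): Point 5 of 7 on the seal strip's centre line, in order, at (x -62, y -62, z 62) mm in the bay's frame; the corner of the L, where the side leg to mark7 begins.
- mark6 (a point): Point 6 of 7 on the seal strip's centre line, in order, at (x -20, y -62, z 62) mm in the bay's frame.
- mark7 (a point): Point 7 of 7 on the seal strip's centre line, in order, at (x 22, y -62, z 62) mm in the bay's frame; a red dot: end of the seal.
- spool: Bystander: cardboard spool, 72 mm diameter, 53 high.
- carton: Bystander: small carton 80 x 100 x 60 mm.
- jar: Bystander: jar 56 mm diameter, 80 high.

How it is judged:
By the outcome, as a careful person would: the job done as asked, in the order asked, and still so for the second after the job is handed in, with the robot touching nothing.
Of clamp1, clamp2, clamp3, clamp4 only 2 to 4 are there at a start; the rules pass over those that are not, and their reading is None.
At some moment in a run one of clamp1, clamp2, clamp3, clamp4, stylus may be knocked a few centimetres aside while the robot is not near it.
Once in a run the grip may slacken for a moment while it holds something.
It also fails if it takes over 210 s, if anything falls off the work surface, if the arm or the gripper's body presses on something with over 40 N, if the wrist force passes 120 N, or if a joint passes its speed limit or range.

ROBOT

A 6-joint arm with a two-finger parallel gripper is mounted at the origin on the work surface. World frame = base frame: x ahead of the robot, y to its left, z up, the work surface at z = 0. Lengths are in m, angles in rad, forces in N, time in s.
With the tool pointing down it reaches from about 0.3 to 0.775 m from the base axis. Payload 14.6 kg.
Tool frame: the origin (TCP) lies on the centre line of the jaws, within the pads' length; the fingertips stand 19 mm ahead of it and the grasp point (between the pads) is the TCP; z points along the fingers, y is the line along which they close (so a half turn about z gives the same grasp; the last joint's range is limited). The gripper opens to 94 mm and grips with 3 to 60 N. Pads are 16 mm wide; open, the fingers measure 119 mm over their backs; the gripper's body (75 mm by 177 mm) begins 78 mm behind the grasp point.
Start: joints at [1.137, 0.3, 1.521, -0, 1.321, -0.067], TCP at [0.197, 0.513, 0.224] pointing down, gripper open.
Joint ranges: [-3.03, 3.03], [-0.79, 2.21], [0.23, 2.52], [-1.04, 4.18], [0, 3.07], [-2.55, 2.55]. Speed limits (rad/s): [2.22, 2.22, 2.57, 3.14, 3.14, 3.14].

INTERFACE

Orientations are given as [roll, pitch, yaw] about the fixed x, y, z axes, in that order (R = Rz(yaw) Ry(pitch) Rx(roll)).
In Python, from station import get_obs, camera, workorder gives the robot as it stands.
- The arm moves only by the tool play_rows, never from a script. Its argument "motion" is a list that holds one entry, the list of rows, each a list of 7 numbers: the shift along the tool's x, y, z as a fraction of full scale, then the turn, a rotation vector about the tool's x, y, z as a fraction of full scale, then the opening, from -1 (shut) to 1 (fully open). In form: [[[x, y, z, ax, ay, az, grip], ...]]. A call has 1 to 10 rows; each row is the pose to reach, as a shift and turn from the pose commanded when the call began, along the tool's axes at that moment, turning the shorter way round; what a row does not reach only later rows make up. Full scale, the value 1, is 0.25 m for a shift and 2 pi rad for a turn. A row lasts 1/10 s, in which the tool goes at most 50 mm and 8.59 degrees, less where a joint would pass 70% of its speed; a pose out of reach is approached as far as the arm can. A call with a number of a shift or a turn outside -1 to 1 is refused whole. A call with a gripper value outside its range is refused whole. The fingers move at their own pace and stop on an object; "grip_force" is the grip in N (left out, the last holds). Time passes only in rows, so rows that repeat a pose let the fingers close. It gives the time, the measured TCP pose, the force, the opening and the grip force at its end, in the units of the state.
- get_obs(): the state, without advancing time (a new reading comes with each control period).
- camera(name): name is "scene" or "top" or "wrist"; returns a dict with "frame" (420x560x3 uint8, red, green, blue), "z_map" (420x560 float32, m along the optical axis (not along the pixel's ray), 0 where there is no reading), "camera_matrix" (3x3 intrinsics, pixels), "T" (4x4, takes a point from camera to world coordinates); the wrist camera has in their place "T_tool_cam" (4x4, takes a point from camera to tool coordinates, whose origin is the TCP and whose axes are the flange's). Camera axes: x right, y up, looking along -z (the intrinsics and any distortion apply to the point x, -y, -z); pixel columns grow to the right and rows downward; lengths in m; the calibration is good to about 2 mm. The wrist camera is an equidistant fisheye: a pixel r from the principal point sees the ray r / f radians off the axis. A picture is of the moment at which its call begins: read the wrist's pose just before it.
- workorder.hand_in(): hands the job in; it is judged then, once.
The state is a dict: "time_s": time; "qpos": joint angles; "joint_vel": joint speeds; "tau": joint torques, N m; "ee_pos": TCP position; "eef_rot": TCP orientation; "force": force on the tool from outside, world axes, zero at the start; "moment": the same for the moment, N m; "grip_width": finger opening in m; "grip_force": force on a finger pad.
Only numpy, scipy, OpenCV 4.12 (cv2) and the standard library are available. Lean on these libraries where they do the work, as an engineer would, in place of code of your own. Each camera call takes 0.05 s, during which the arm holds its last target. There are 200 camera calls.

## Working session

There is one attempt and no reset: what is moved stays moved. The work goes in short steps, Python scripts to look and compute and a tool call to move; the robot and the scene stay as the last step left them, time stands still between calls to the robot, and variables do not carry over. Pictures are saved under pics/ and viewed, at most 19 in all, crops included, and the job is handed in when it is done.

Besides the shell and the picture viewer there is one more tool, called after "Request:" as name(argument=value, ...) on one line, values as JSON. play_rows: Moves the arm, as the interface text tells. Its arguments: {"type":"object","properties":{"motion":{"type":"array"},"grip_force":{"type":"number"}},"required":["motion"]}

```bash
ls; mkdir -p pics
cat > h.py <<'E'
import numpy as np, cv2
from station import get_obs, camera
from scipy.spatial.transform import Rotation as R
def cloud(c):
    K=c["camera_matrix"];z=c["z_map"];v,u=np.mgrid[:z.shape[0],:z.shape[1]]
    p=np.stack([(u-K[0,2])/K[0,0]*z,-(v-K[1,2])/K[1,1]*z,-z],-1)
    return p@c["T"][:3,:3].T+c["T"][:3,3]
def save(c,n): cv2.imwrite(f"pics/{n}.png",cv2.cvtColor(c["frame"],cv2.COLOR_RGB2BGR))
E
python3 - <<'E'
from h import *
o=get_obs();print(o)
for n in("scene","top"):
    c=camera(n);save(c,n+"0");print(c["camera_matrix"],c["T"]); np.savez(n+"0.npz",**{k:c[k] for k in c})
E
```

```text
pics
{'time_s': 0.0, 'qpos': array([ 1.13744320e+00,  3.00484258e-01,  1.52157713e+00, -2.42802788e-05,
        1.32066821e+00, -6.66045624e-02]), 'joint_vel': array([-0.00147155,  0.00021061, -0.00177539, -0.00053557,  0.00216283,
       -0.00128407]), 'tau': array([-2.81206761e-03, -5.31792963e+01, -3.52740705e+01,  7.06576556e-02,
        2.44012027e-02, -7.07105005e-05]), 'ee_pos': array([0.19713316, 0.51320892, 0.22388076]), 'eef_rot': array([-3.14045667e+00, -5.22039364e-05,  2.77485009e+00]), 'force': array([-0.2063988 ,  0.16684864, -0.07423344]), 'moment': array([-0.0206966, -0.0274049, -0.0298879]), 'grip_force': 0.0, 'grip_width': 0.09410261553918502}
[[518.04503867   0.         291.96256562]
 [  0.         518.04503867 209.79959221]
 [  0.           0.           1.        ]] [[ 0.24867432 -0.84101742  0.48046933  1.21601331]
 [ 0.96856255  0.21945249 -0.11716309 -0.19732304]
 [-0.00690399  0.49450005  0.86915018  1.19675791]
 [ 0.          0.          0.          1.        ]]
[[517.24159955   0.         282.44435515]
 [  0.         517.24159955 203.07666898]
 [  0.           0.           1.        ]] [[ 1.90352311e-03  9.93731466e-01 -1.11777236e-01  4.29668456e-01]
 [-9.99696371e-01 -8.55028829e-04 -2.46258924e-02 -5.07447709e-02]
 [-2.45670969e-02  1.11790173e-01  9.93428113e-01  1.38632467e+00]
 [ 0.00000000e+00  0.00000000e+00  0.00000000e+00  1.00000000e+00]]
```

```bash
python3 -c "
import cv2,numpy as np
a=cv2.imread('pics/top0.png');b=cv2.imread('pics/scene0.png')
print(a.shape)"
```

```text
(420, 560, 3)
```

View pics/top0.png

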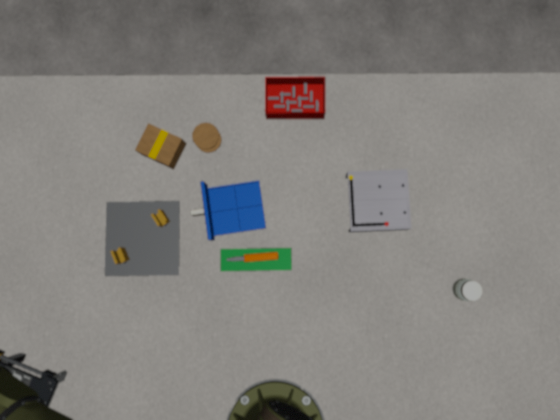

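View pics/scene0.png

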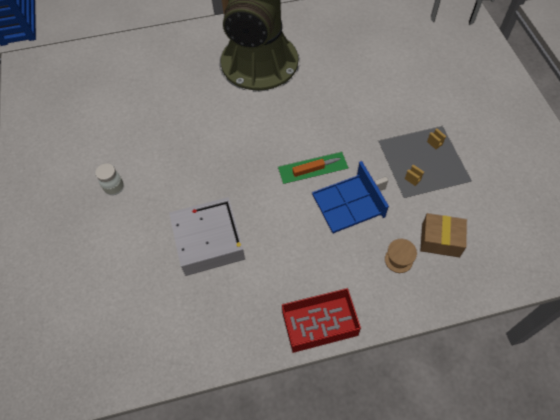

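Top view: bay at (380,200), with its opening to the left, yellow dot (350,177) and red dot (387,224). Tray is at (235,210) with the rib at (198,212), and the stylus at (255,258) has its tip pointing left. There are two clamps, at (160,218) and (120,256). The scene view agrees and shows no other clamps.

```bash
cat >> h.py <<'E'
def rect(p):
    (cx,cy),(w,h),a=cv2.minAreaRect((p[:,:2]*1000).astype(np.float32)); 
    if w<h: w,h,a=h,w,a+90
    return np.round([cx,cy,w,h,(a+90)%180-90],1)  # long-axis angle
def masks(c):
    hsv=cv2.cvtColor(c["frame"],cv2.COLOR_RGB2HSV);H,S,V=[hsv[...,i].astype(int) for i in range(3)]
    return dict(blue=(H>105)&(H<125)&(S>150),green=(H>50)&(H<85)&(S>120),orange=(H>5)&(H<16)&(S>190)&(V>150),
      brass=(H>12)&(H<24)&(S>120),yellow=(H>22)&(H<32)&(S>150)&(V>150),red=((H<4)|(H>176))&(S>150),black=(V<45))
E
python3 - <<'E'
from h import *
for n in("scene","top"):
    c=dict(np.load(n+"0.npz"));P=cloud(c);M=masks(c);print("==",n, "table z",np.median(P[...,2][300:310,200:300] if n=="scene" else P[...,2][300:310,150:250]))
    for k,m in M.items():
        nn,L,st,ce=cv2.connectedComponentsWithStats(m.astype(np.uint8),connectivity=8)
        for i in range(1,nn):
            if st[i,4]<6 or (k=="black" and st[i,4]>600): continue
            q=P[L==i]; q=q[np.isfinite(q).all(1)]
            if np.linalg.norm(q[:,:2].mean(0)-[.4,0])>.5 or k=="black" and q[:,2].mean()<.04: continue
            zt=np.percentile(q[:,2],95)
            print(k,np.round(ce[i]),st[i,4],"rect",rect(q),"z",np.round(np.percentile(q[:,2],[5,50,95])*1000),"toprect",rect(q[q[:,2]>zt-.012]))
    a=(P[...,2]>.052)&(P[...,2]<.07)&(abs(P[...,0]-.45)<.15)&(P[...,1]<-.12)&(P[...,1]>-.4);print("baytop",rect(P[a]),np.median(P[a][:,2]))
E
```

```text
== scene table z 0.0007607232506708916
blue [351. 201.] 2738 rect [864.5  18.1 802.3 189.7 -18.2] z [ 0.  6. 59.] toprect [873.3  24.5 811.7  87.9 -26.7]
green [313. 168.] 628 rect [ 779.7 -100.9  874.1  185.8  -24.5] z [-1.  3.  7.] toprect [ 779.7 -100.9  874.1  185.8  -24.5]
orange [314. 164.] 49 rect [444.2  56.3  45.2  12.5 -87.6] z [24. 28. 30.] toprect [444.2  56.3  45.2  12.5 -87.6]
orange [300. 168.] 32 rect [827.4 -91.5 805.5  29.9 -15.3] z [24. 28. 32.] toprect [827.4 -91.5 805.5  29.9 -15.3]
brass [436. 139.] 207 rect [446.8 409.8  36.   33.   20. ] z [10. 32. 46.] toprect [447.8 411.   34.6  33.8  27.4]
brass [307. 164.] 45 rect [438.9  40.8  99.3  19.4 -80.6] z [22. 27. 30.] toprect [439.5  36.5  90.3  16.8 -82.4]
brass [320. 168.] 10 rect [449.3  71.4  23.3   2.8 -86.2] z [ 5.  7. 14.] toprect [449.3  71.4  23.3   2.8 -86.2]
brass [414. 175.] 214 rect [869.   51.7 853.3  38.6 -38.3] z [12. 33. 45.] toprect [869.   51.7 853.3  37.7 -38.2]
brass [308. 172.] 12 rect [452.7  37.1  34.2   3.3 -81.6] z [ 3.  8. 12.] toprect [452.7  37.1  34.2   3.3 -81.6]
brass [441. 242.] 4
[... 1675 characters left out ...]
12. 34. 45.] toprect [543.5 307.4  35.   27.5  32.8]
brass [119. 255.] 185 rect [445.1 412.1  37.1  28.5  21.7] z [14. 37. 46.] toprect [443.9 411.6  34.3  28.5  21.7]
brass [261. 256.] 248 rect [442.1  16.6 134.8  24.3  89.8] z [20. 27. 32.] toprect [441.9  16.6 134.8  23.9  89.8]
yellow [158. 144.] 207 rect [576.9 150.2 492.7  74.3  45.2] z [56. 61. 65.] toprect [576.9 150.2 492.7  74.3  45.2]
yellow [350. 177.] 6 rect [ 645.9 -193.2    5.9    2.7   -4.2] z [61. 65. 68.] toprect [ 645.9 -193.2    5.9    2.7   -4.2]
red [294.  97.] 1688 rect [673.3 -49.9 487.2 154.6   0. ] z [-1.  7. 57.] toprect [673.2 -52.9 487.  152.9   1. ]
baytop [ 556.  -266.6  155.1   93.8  -87.5] 0.06265368770531388
```

```bash
cat >> h.py <<'E'
def fit(name,c):
    P=cloud(c);ok=c["z_map"]>.1;M=masks(c);Z=P[...,2]
    b=M["blue"]&ok;q=P[b&(Z>.045)&(Z<.07)];print(name,"panel",len(q),rect(q)); q=P[b&(Z<.03)&(Z>-.01)];print(" floor",len(q),rect(q))
    q=P[M["green"]&ok];print(" pad",rect(q))
    m=(M["brass"]|M["orange"])&ok&(abs(P[...,0]-.435)<.1)&(abs(P[...,1]-.05)<.15);q=P[m&(Z>.018)];print(" stylus",rect(q),np.round(np.median(q,0),3))
    m=M["brass"]&ok&(P[...,1]>.2)&(P[...,0]<.58)
    nn,L,st,ce=cv2.connectedComponentsWithStats(m.astype(np.uint8),connectivity=8)
    for i in range(1,nn):
        if st[i,4]>30: q=P[(L==i)&(Z>.025)];print(" clamp",np.round(ce[i]),rect(q))
    a=ok&(abs(Z-.062)<.006)&(abs(P[...,0]-.58)<.12)&(P[...,1]<-.15)&(P[...,1]>-.4);print(" baytop",rect(P[a]))
def go(xyz,yaw,wrap=True):
    "rows for the tool pointing down: shift and turn, as fractions"
    o=get_obs();r=R.from_euler("xyz",o["eef_rot"]);d=r.inv().apply(np.array(xyz)-o["ee_pos"])/.25
    t=R.from_euler("xyz",[np.pi,0,np.radians(yaw)]);w=(r.inv()*t).as_rotvec()/(2*np.pi)
    print("go",np.round(d,3),np.round(w,4),"rows",np.ceil(np.linalg.norm(d)*.25/.05),np.ceil(np.linalg.norm(w)*360/8.59))
E
python3 - <<'E'
from h import *
for n in("scene","top"): fit(n,dict(np.load(n+"0.npz")))
go([.544,.307,.13],212.6)
E
```

```text
scene panel 261 [566.  177.6 148.2  12.5   8.7]
 floor 2348 [579.7 107.2 147.1 145.7  10. ]
 pad [438.5  53.9 186.1  60.3 -87.8]
 stylus [444.2  37.1  89.2  20.3 -87. ] [0.443 0.04  0.027]
 clamp [436. 139.] [446.8 409.8  36.   33.   20. ]
 clamp [414. 175.] [547.4 304.6  33.6  32.4  35.2]
 baytop [ 589.2 -267.2  158.7  153.8    2.5]
top panel 215 [561.2 179.8 147.4   8.9   8.8]
 floor 2415 [571.1 109.1 139.5 126.6 -81.4]
 pad [435.1  55.4 185.3  54.7 -89. ]
 stylus [441.7  40.   87.8  18.5 -85.4] [0.441 0.039 0.027]
 clamp [160. 218.] [543.2 306.8  36.2  28.2  32.9]
 clamp [119. 255.] [443.9 411.6  34.4  28.5  21.7]
 baytop [ 586.3 -265.4  155.1  154.7  -87.6]
go [-1.591 -0.272  0.376] [-2.000e-04 -1.000e-04 -1.489e-01] rows 9.0 7.0
```

Run:
```python
from h import *
go([.445,.411,.10],201.7)
```

```text
go [-1.072 -0.026  0.496] [-2.000e-04 -1.000e-04 -1.187e-01] rows 6.0 5.0
```

Request:
play_rows(motion=[[[-0.99,-0.026,0.46,0,0,-0.1187,0.2],[-0.99,-0.026,0.46,0,0,-0.1187,0.2],[-0.99,-0.026,0.46,0,0,-0.1187,0.2],[-0.99,-0.026,0.46,0,0,-0.1187,0.2],[-0.99,-0.026,0.46,0,0,-0.1187,0.2],[-0.99,-0.026,0.46,0,0,-0.1187,0.2],[-0.99,-0.026,0.46,0,0,-0.1187,0.2],[-0.99,-0.026,0.46,0,0,-0.1187,0.2],[-0.99,-0.026,0.46,0,0,-0.1187,0.2]]], grip_force=20)

```text
time_s: 1.0
ee_pos: [0.4253, 0.4192, 0.1099]
eef_rot: [3.141, 0.0, -2.762]
force: [-0.3, -1.3, 0.2]
grip_width: 0.0562
grip_force: 0.0
```

Run:
```python
from h import *
o=get_obs();print(o["ee_pos"],o["eef_rot"],o["force"],o["grip_width"])
fit("scene",camera("scene"));save(camera("wrist"),"w1")
go([.445,.411,.034],201.7)
```

```text
[0.42527249 0.41916522 0.10992733] [ 3.14132384e+00  4.16669346e-04 -2.76215025e+00] [-0.25477308 -1.30971642  0.19134911] 0.05617642743721756
scene panel 267 [566.3 178.8 151.1  12.8   8.5]
 floor 2351 [580.3 107.1 147.3 144.7   9.9]
 pad [438.9  53.8 184.7  58.7 -89.2]
 stylus [442.7  36.8  89.   20.3 -85.1] [0.443 0.038 0.027]
 clamp [436. 139.] [446.9 411.2  34.5  33.6 -62. ]
 clamp [414. 175.] [547.  306.7  34.3  32.3  32. ]
 baytop [ 589.1 -267.4  159.   154.     2.6]
go [-0.061 -0.06   0.305] [0.0001 0.0001 0.0002] rows 2.0 1.0
```

View pics/w1.png

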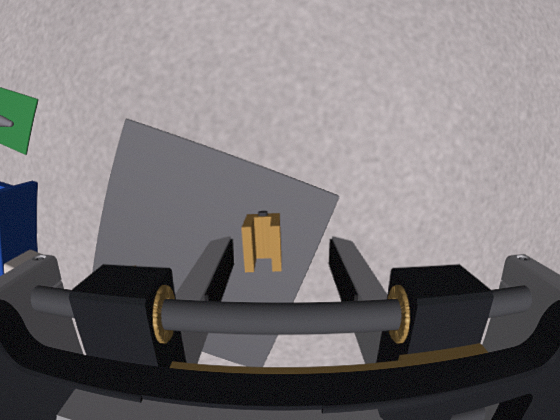

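The wrist view shows the clamp at (262,242), its jaws parallel to the fingers and slightly left of the finger centre. That matches the computed 15 mm shift.

Request:
play_rows(motion=[[[-0.061,-0.06,0,0,0,0,0.2],[-0.061,-0.06,0.1,0,0,0,0.2],[-0.061,-0.06,0.2,0,0,0,0.2],[-0.061,-0.06,0.305,0,0,0,0.2],[-0.061,-0.06,0.305,0,0,0,0.2],[-0.061,-0.06,0.305,0,0,0,-1],[-0.061,-0.06,0.305,0,0,0,-1],[-0.061,-0.06,0.305,0,0,0,-1],[-0.061,-0.06,0.305,0,0,0,-1],[-0.061,-0.06,0.305,0,0,0,-1]]], grip_force=25)

```text
time_s: 2.1
ee_pos: [0.446, 0.4106, 0.0342]
eef_rot: [3.141, 0.001, -2.763]
force: [-1.4, 0.1, 6.7]
grip_width: 0.0278
grip_force: 25.0
```

```bash
cat >> h.py <<'E'
TY=(575,105,-81.3)
def tr(x,y,T=TY):
    a=np.radians(T[2]);return (np.array(T[:2])+[np.cos(a)*x-np.sin(a)*y,np.sin(a)*x+np.cos(a)*y])/1000
E
python3 - <<'E'
from h import *
o=get_obs();print(o["ee_pos"],o["force"],o["grip_width"],o["grip_force"])
p=tr(-36,-33);print(p)
go([*o["ee_pos"][:2],.12],201.7);go([*p,.12],188.7)
E
```

```text
[0.44597092 0.41064402 0.03423239] [-1.35560084  0.11539184  6.69382277] 0.027776451466442503 24.982568341611113
[0.53693431 0.13559417]
go [-0.     0.    -0.343] [0.0001 0.0002 0.    ] rows 2.0 1.0
go [ 0.069 -1.157 -0.344] [0.0001 0.0002 0.0362] rows 7.0 2.0
```

Request:
play_rows(motion=[[[0,0,-0.17,0,0,0,-1],[0,0,-0.34,0,0,0,-1],[0,-0.12,-0.34,0,0,0.01,-1],[0.01,-0.26,-0.34,0,0,0.02,-1],[0.02,-0.4,-0.34,0,0,0.03,-1],[0.03,-0.54,-0.34,0,0,0.036,-1],[0.04,-0.68,-0.34,0,0,0.036,-1],[0.05,-0.82,-0.34,0,0,0.036,-1],[0.06,-0.95,-0.34,0,0,0.036,-1],[0.06,-0.95,-0.34,0,0,0.036,-1]]])

```text
time_s: 3.1
ee_pos: [0.5205, 0.1811, 0.1184]
eef_rot: [-3.141, 0.0, -2.992]
force: [-0.3, 0.8, -0.7]
grip_width: 0.0277
grip_force: 25.0
```

Run:
```python
from h import *
o=get_obs();print(o["ee_pos"],o["force"],o["grip_width"],o["grip_force"])
fit("top",camera("top"))
p=tr(-36,-33)
go([*p,.12],188.7);go([*p,.042],188.7)
```

```text
[0.5204809  0.18109519 0.11838403] [-0.34929336  0.81890316 -0.67918642] 0.027745312363452335 24.96902758764918
top panel 55 [608.3 187.   52.8   8.5   8.2]
 floor 1828 [571.5 108.5 139.2 125.4 -80.9]
 pad [435.1  55.3 185.1  54.5 -88.9]
 stylus [441.7  39.9  87.4  18.4 -85.4] [0.441 0.039 0.028]
 baytop [ 586.3 -265.3  154.9  154.4  -87.5]
go [-0.039 -0.197 -0.007] [-0.      0.     -0.0003] rows 2.0 1.0
go [-0.039 -0.197  0.305] [-0.      0.     -0.0003] rows 2.0 1.0
```

Request:
play_rows(motion=[[[-0.03,-0.1,0,0,0,0,-1],[-0.039,-0.197,0,0,0,0,-1],[-0.039,-0.197,0.12,0,0,0,-1],[-0.039,-0.197,0.23,0,0,0,-1],[-0.039,-0.197,0.29,0,0,0,-1],[-0.039,-0.197,0.316,0,0,0,-1],[-0.039,-0.197,0.316,0,0,0,-1],[-0.039,-0.197,0.316,0,0,0,-0.05],[-0.039,-0.197,0.316,0,0,0,-0.05],[-0.039,-0.197,0.316,0,0,0,-0.05]]])

```text
time_s: 4.15
ee_pos: [0.5372, 0.137, 0.0401]
eef_rot: [3.142, 0.001, -2.989]
force: [-0.4, 0.3, -0.7]
grip_width: 0.0441
grip_force: 0.0
```

Run:
```python
from h import *
o=get_obs();print(o["ee_pos"],o["force"],o["grip_width"],o["grip_force"])
go([.545,.306,.125],212.9)
```

```text
[0.53715366 0.13701178 0.04007477] [-0.42809604  0.26200507 -0.74590092] 0.044119346286011364 0.0
go [-0.134  0.663 -0.339] [-0.      0.0002 -0.0671] rows 4.0 3.0
```

Request:
play_rows(motion=[[[0,0,-0.15,0,0,0,-0.05],[0,0,-0.33,0,0,0,0],[-0.02,0.1,-0.34,0,0,-0.02,0.2],[-0.06,0.3,-0.34,0,0,-0.04,0.2],[-0.1,0.5,-0.34,0,0,-0.067,0.2],[-0.134,0.663,-0.34,0,0,-0.067,0.2],[-0.134,0.663,-0.34,0,0,-0.067,0.2],[-0.134,0.663,-0.34,0,0,-0.067,0.2]]])

```text
time_s: 4.95
ee_pos: [0.5444, 0.3063, 0.1242]
eef_rot: [-3.141, -0.0, -2.567]
force: [-0.5, -1.2, -0.3]
grip_width: 0.0565
grip_force: 0.0
```

Run:
```python
from h import *
c=camera("scene");fit("scene",c);save(c,"s2");c=camera("wrist");save(c,"w2")
go([.545,.306,.034],212.9)
a=cv2.imread("pics/s2.png")[60:300,240:520];b=cv2.imread("pics/w2.png")
cv2.imwrite("pics/c2.png",np.vstack([cv2.resize(a,(330,283)),cv2.resize(b,(330,248))]))
```

```text
scene panel 271 [565.7 177.9 150.3  11.2   8.3]
 floor 2089 [579.5 107.7 145.9 144.6  10. ]
 pad [437.4  53.6 185.1  59.3 -88.9]
 stylus [471.6  81.3 178.5  63.6  56.9] [0.446 0.054 0.027]
 clamp [414. 175.] [547.6 305.1  33.1  31.   32.7]
 baytop [ 589.7 -267.5  159.1  154.2    2.5]
go [-0.003  0.003  0.361] [-0.     -0.     -0.0002] rows 2.0 1.0
```

View pics/c2.png

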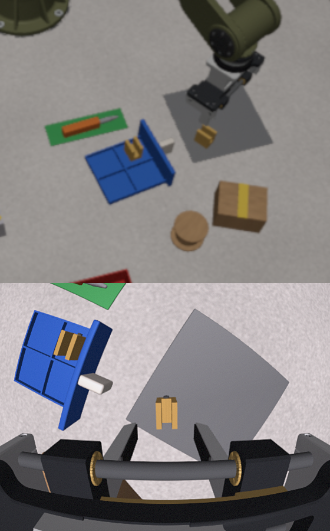

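Clamp 1 stands in its compartment, at (68,345) in the wrist inset. Clamp 2 is at (167,412), centred between the fingers.

Request:
play_rows(motion=[[[0,0,0.12,0,0,0,0.2],[0,0,0.24,0,0,0,0.2],[0,0,0.361,0,0,0,0.2],[0,0,0.361,0,0,0,-1],[0,0,0.361,0,0,0,-1],[0,0,0.361,0,0,0,-1],[0,0,0.361,0,0,0,-1],[0,0,0.361,0,0,0,-1],[0,0,0.18,0,0,0,-1],[0,0,0,0,0,0,-1]]])

```text
time_s: 6.05
ee_pos: [0.5441, 0.3056, 0.1252]
eef_rot: [3.141, -0.002, -2.568]
force: [1.4, 0.8, -0.8]
grip_width: 0.0275
grip_force: 25.0
```

Run:
```python
from h import *
o=get_obs();print(o["ee_pos"],o["force"],o["grip_width"],o["grip_force"])
p=tr(-36,33);print(p)
go([*p,.12],188.7);go([*p,.0395],188.7)
```

```text
[0.54408434 0.30557802 0.12517911] [ 1.37858591  0.79278505 -0.82203276] 0.027533192772755382 24.997900128364563
[0.60217491 0.14557739]
go [ 0.152 -0.664  0.021] [-0.     -0.0003  0.0672] rows 4.0 3.0
go [ 0.152 -0.664  0.343] [-0.     -0.0003  0.0672] rows 4.0 3.0
```

Request:
play_rows(motion=[[[0.03,-0.15,0,0,0,0.02,-1],[0.07,-0.3,0,0,0,0.04,-1],[0.11,-0.48,0,0,0,0.067,-1],[0.152,-0.664,0.02,0,0,0.067,-1],[0.152,-0.664,0.02,0,0,0.067,-1],[0.152,-0.664,0.02,0,0,0.067,-1],[0.152,-0.664,0.14,0,0,0.067,-1],[0.152,-0.664,0.25,0,0,0.067,-1],[0.152,-0.664,0.31,0,0,0.067,-1],[0.152,-0.664,0.341,0,0,0.067,-1]]])

```text
time_s: 7.05
ee_pos: [0.6022, 0.1468, 0.038]
eef_rot: [3.142, -0.001, -2.987]
force: [-0.7, -0.6, -0.5]
grip_width: 0.0278
grip_force: 25.0
```

Run:
```python
from h import *
o=get_obs();print(o["ee_pos"],o["force"],o["grip_width"],o["grip_force"])
p=tr(-98,0);print(p)
go([*tr(-36,33),.0395],188.7)
```

```text
[0.60220318 0.14677542 0.03801634] [-0.66215336 -0.63302579 -0.51053894] 0.027778428641525982 24.997902810573578
[0.56017644 0.2018724 ]
go [ 0.001 -0.005 -0.006] [ 0.     -0.0002  0.0004] rows 1.0 1.0
```

Request:
play_rows(motion=[[[0,0,0,0,0,0,-0.05],[0,0,0,0,0,0,-0.05],[0,0,0,0,0,0,-0.05],[0,0,-0.12,0,0,0,-0.05],[0,0,-0.3,0,0,0,-0.05],[0,0,-0.4,0,0,0.02,-0.05],[0.05,0.1,-0.4,0,0,0.05,-0.05],[0.1,0.15,-0.4,0,0,0.08,-0.05],[0.15,0.2,-0.4,0,0,0.11,-0.05],[0.15,0.2,-0.4,0,0,0.13,-0.05]]])

```text
time_s: 8.05
ee_pos: [0.5571, 0.1907, 0.1401]
eef_rot: [3.141, 0.001, 2.564]
force: [0.0, -1.0, -0.8]
grip_width: 0.0445
grip_force: 0.0
```

Run:
```python
from h import *
fit("scene",camera("scene"));fit("top",camera("top"))
go([*tr(-98,0),.12],98.7)
```

```text
scene panel 259 [565.8 178.4 148.1  12.    8.1]
 floor 1787 [580.3 107.1 145.5 145.    9.7]
 pad [438.6  53.6 184.2  60.  -87.5]
 stylus [472.2  81.3 177.2  61.7  57.5] [0.446 0.052 0.028]
 clamp [403. 134.] [563.6 227.1  20.3   5.3  66.4]
 baytop [ 589.3 -267.4  159.9  153.9    2.7]
top panel 45 [562.3 176.7 148.8   6.4  11.1]
 floor 1748 [571.4 108.4 138.4 126.  -81.1]
 pad [435.1  55.4 185.5  54.5 -88.9]
 stylus [472.1  80.2 173.8  67.7  53. ] [0.443 0.049 0.028]
 baytop [ 586.3 -265.2  155.3  154.6  -87.6]
go [0.02  0.045 0.08 ] [2.000e-04 1.000e-04 1.343e-01] rows 1.0 6.0
```

Request:
play_rows(motion=[[[0.02,0.045,0.08,0,0,0.134,-0.05],[0.02,0.045,0.08,0,0,0.134,-0.05],[0.02,0.045,0.08,0,0,0.134,-0.05],[0.02,0.045,0.08,0,0,0.134,-0.05],[0.02,0.045,0.08,0,0,0.134,-0.05],[0.02,0.045,0.08,0,0,0.134,-0.05],[0.02,0.045,0.08,0,0,0.134,-0.05],[0.02,0.045,0.08,0,0,0.134,-0.05],[0.02,0.045,0.08,0,0,0.134,-0.05]]])

```text
time_s: 9.05
ee_pos: [0.5602, 0.2016, 0.1191]
eef_rot: [3.141, -0.0, 1.73]
force: [-0.0, -1.5, 0.2]
grip_width: 0.0449
grip_force: 0.0
```

Run:
```python
from h import *
c=camera("wrist");save(c,"w3");go([*tr(-98,0),.045],98.7)
```

```text
go [0.001 0.    0.296] [0.     0.     0.0011] rows 2.0 1.0
```

View pics/w3.png

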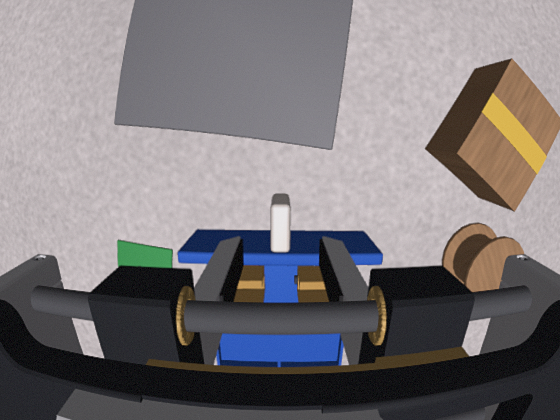

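The rib is at (281,222), centred between the fingers, and both clamps are in the compartments next to the panel.

Request:
play_rows(motion=[[[0,0,0.1,0,0,0,-0.05],[0,0,0.2,0,0,0,-0.05],[0,0,0.296,0,0,0,-0.05],[0,0,0.296,0,0,0,-0.05],[0,0,0.296,0,0,0,-1],[0,0,0.296,0,0,0,-1],[0,0,0.296,0,0,0,-1],[0,0,0.296,0,0,0,-1],[0,0,0.296,0,0,0,-1]]], grip_force=35)

```text
time_s: 10.0
ee_pos: [0.5602, 0.2017, 0.0457]
eef_rot: [3.141, -0.0, 1.727]
force: [-2.4, 0.1, 5.2]
grip_width: 0.0137
grip_force: 35.0
```

Run:
```python
from h import *
B=(588,-259,-87.5)
o=get_obs();print(o["ee_pos"],o["force"],o["grip_width"],o["grip_force"])
go([*tr(-258,0,B),.045],92.5)
```

```text
[0.56024947 0.20171574 0.04572888] [-2.41989834  0.05653645  5.1753361 ] 0.013693597298256392 34.97509717941284
go [-0.812 -0.061  0.003] [ 0.0001 -0.      0.0179] rows 5.0 1.0
```

Request:
play_rows(motion=[[[-0.05,0,0,0,0,0.002,-1],[-0.13,0,0,0,0,0.004,-1],[-0.22,-0.01,0,0,0,0.006,-1],[-0.32,-0.02,0,0,0,0.008,-1],[-0.42,-0.03,0,0,0,0.01,-1],[-0.52,-0.04,0,0,0,0.012,-1],[-0.62,-0.05,0,0,0,0.014,-1],[-0.71,-0.06,0,0,0,0.016,-1],[-0.77,-0.061,0,0,0,0.0179,-1],[-0.8,-0.061,0,0,0,0.0179,-1]]])

```text
time_s: 11.0
ee_pos: [0.5765, 0.0007, 0.0457]
eef_rot: [3.14, -0.001, 1.613]
force: [-0.3, 4.8, 7.1]
grip_width: 0.0141
grip_force: 35.0
```

```bash
cat >> h.py <<'E'
def tray(name,c):
    P=cloud(c);ok=c["z_map"]>.1;b=masks(c)["blue"]&ok;Z=P[...,2]
    print(name,"panel",rect(P[b&(Z>.045)&(Z<.07)]),"floor",rect(P[b&(Z<.03)&(Z>-.01)]))
E
python3 - <<'E'
from h import *
B=(588,-259,-87.5)
o=get_obs();print(o["ee_pos"],o["force"],o["grip_width"],o["grip_force"])
for n in("scene","top"):
    c=camera(n);tray(n,c);save(c,n+"4")
print("floor expected",tr(-160,0,B))
go([*tr(-98,0,B),.045],92.5)
a=cv2.imread("pics/top4.png")[140:260,180:430];b=cv2.imread("pics/scene4.png")[130:290,150:400]
cv2.imwrite("pics/c4.png",np.vstack([cv2.resize(a,None,fx=2,fy=2),cv2.resize(b,None,fx=2,fy=2)]))
E
```

```text
[0.5764945  0.00074827 0.04573668] [-0.34922168  4.76420065  7.08837371] 0.01409150860717885 34.978546500205994
scene panel [581.4 -22.4 145.9  10.    2.4] floor [586.7 -93.1 143.2 141.6   2.5]
top panel [0. 0. 0. 0. 0.] floor [ 578.8 -105.5  123.7  115.     2. ]
floor expected [ 0.5810209  -0.09915228]
go [-0.647  0.001  0.003] [ 0.0002  0.0001 -0.0002] rows 4.0 1.0
```

View pics/c4.png

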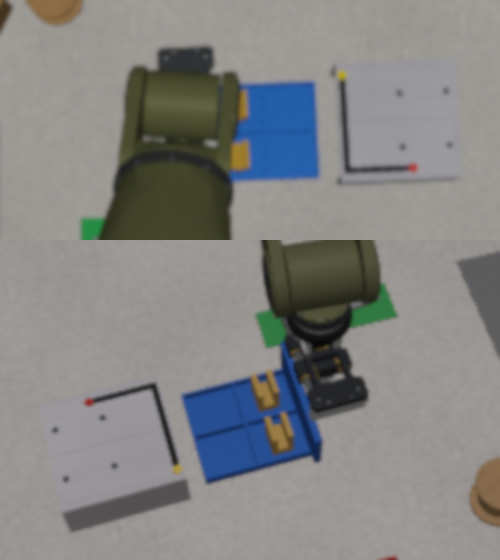

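The tray is in line with the bay and both clamps are in it.

Request:
play_rows(motion=[[[-0.04,0,0,0,0,0,-1],[-0.1,0,0,0,0,0,-1],[-0.15,0,0,0,0,0,-1],[-0.2,0,0,0,0,0,-1],[-0.25,0,0,0,0,0,-1],[-0.3,0,0,0,0,0,-1],[-0.35,0,0,0,0,0,-1],[-0.4,0,0,0,0,0,-1],[-0.45,0,0,0,0,0,-1],[-0.5,0,0,0,0,0,-1]]])

```text
time_s: 12.1
ee_pos: [0.5819, -0.1233, 0.0457]
eef_rot: [3.14, -0.0, 1.614]
force: [-0.9, 5.0, 7.1]
grip_width: 0.0139
grip_force: 35.0
```

Request:
play_rows(motion=[[[-0.03,0,0,0,0,0,-1],[-0.06,0,0,0,0,0,-1],[-0.08,0,0,0,0,0,-1],[-0.1,0,0,0,0,0,-1],[-0.11,0,0,0,0,0,-1],[-0.12,0,0,0,0,0,-1],[-0.125,0,0,0,0,0,-1],[-0.125,0,0,0,0,0,-1]]])

```text
time_s: 12.9
ee_pos: [0.5832, -0.1544, 0.0457]
eef_rot: [3.141, -0.0, 1.614]
force: [-0.5, 2.9, 6.7]
grip_width: 0.0139
grip_force: 35.0
```

Run:
```python
from h import *
B=(588,-259,-87.5)
o=get_obs();print(o["ee_pos"],o["force"],o["moment"],o["grip_width"],o["grip_force"])
for n in("scene","top"):
    c=camera(n);tray(n,c)
go([*tr(-98,0,B),.045],92.5)
```

```text
[ 0.58319686 -0.15437391  0.04570735] [-0.45345135  2.86066776  6.67084519] [ 0.42003015  0.27219104 -0.09039339] 0.013919500319442606 34.98170793056488
scene panel [ 621.9 -176.4   81.2    8.2    2.4] floor [ 605.4 -183.   117.    11.6    6.4]
top panel [0. 0. 0. 0. 0.] floor [0. 0. 0. 0. 0.]
go [-0.027  0.001  0.003] [ 0.0002  0.     -0.    ] rows 1.0 1.0
```

Request:
play_rows(motion=[[[-0.008,0,0,0,0,0,-1],[-0.016,0,0,0,0,0,-1],[-0.02,0,0,0,0,0,-1],[-0.024,0,0,0,0,0,-1],[-0.026,0,0,0,0,0,-1],[-0.026,0,0,0,0,0,-1]]])

```text
time_s: 13.6
ee_pos: [0.5835, -0.1607, 0.0457]
eef_rot: [3.141, -0.0, 1.614]
force: [-1.2, 4.5, 5.1]
grip_width: 0.0139
grip_force: 35.0
```

Request:
play_rows(motion=[[[-0.004,0,0,0,0,0,-1],[-0.008,0,0,0,0,0,-1],[-0.008,0,0,0,0,0,-1]]])

```text
time_s: 13.9
ee_pos: [0.5836, -0.1627, 0.0457]
eef_rot: [3.141, -0.0, 1.614]
force: [0.5, 3.3, 6.7]
grip_width: 0.0139
grip_force: 35.0
```

Not seated yet, so I'll keep going in small steps.

Request:
play_rows(motion=[[[-0.004,0,0,0,0,0,-1],[-0.008,0,0,0,0,0,-1],[-0.008,0,0,0,0,0,-1]]])

```text
time_s: 14.2
ee_pos: [0.5835, -0.1631, 0.0457]
eef_rot: [3.141, -0.002, 1.615]
force: [-2.6, 15.5, 9.5]
grip_width: 0.0136
grip_force: 35.0
```

Request:
play_rows(motion=[[[-0.004,0,0,0,0,0,-1],[-0.006,0,0,0,0,0,-1],[-0.006,0,0,0,0,0,-1]]])

```text
time_s: 14.5
ee_pos: [0.5836, -0.1636, 0.0457]
eef_rot: [-3.141, -0.004, 1.615]
force: [-3.4, 22.9, 12.6]
grip_width: 0.0136
grip_force: 35.0
```

Request:
play_rows(motion=[[[-0.004,0,0,0,0,0,-1],[-0.004,0,0,0,0,0,-1],[-0.004,0,0,0,0,0,-1],[-0.004,0,0,0,0,0,-0.05],[-0.004,0,0,0,0,0,-0.05],[-0.004,0,0,0,0,0,-0.05],[0,0,-0.12,0,0,0,-0.05],[0,0,-0.3,0,0,0,-0.05],[0,0,-0.5,0,0,0,-0.05],[0,0,-0.6,0,0,0,-0.05]]])

```text
time_s: 15.5
ee_pos: [0.5841, -0.1671, 0.1995]
eef_rot: [3.137, 0.002, 1.614]
force: [0.1, 0.1, 0.3]
grip_width: 0.0444
grip_force: 0.0
```

Run:
```python
from h import *
o=get_obs();print(o["ee_pos"],o["force"])
c=camera("scene");save(c,"s5");tray("scene",c);fit("scene",c);c=camera("wrist");save(c,"w5")
a=cv2.imread("pics/s5.png")[130:290,150:400];b=cv2.imread("pics/w5.png")
cv2.imwrite("pics/c5.png",np.vstack([cv2.resize(a,(400,256)),cv2.resize(b,(400,300))]))
c=camera("top");tray("top",c);fit("top",c)
go([.443,.039,.15],94)
```

```text
[ 0.58412398 -0.16707967  0.1994902 ] [0.11485424 0.08793574 0.30097935]
scene panel [ 601.7 -183.5  125.9    6.     2.3] floor [ 660.5 -181.7    3.7    1.5  -76.8]
scene panel 102 [ 601.7 -183.5  125.9    6.     2.3]
 floor 7 [ 660.5 -181.7    3.7    1.5  -76.8]
 pad [439.4  53.5 185.3  58.3 -89.1]
 stylus [443.8  36.7  89.5  20.8 -81.6] [0.443 0.036 0.027]
 baytop [ 587.9 -247.3  194.3  159.7  -87.5]
top panel [0. 0. 0. 0. 0.] floor [0. 0. 0. 0. 0.]
top panel 0 [0. 0. 0. 0. 0.]
 floor 0 [0. 0. 0. 0. 0.]
 pad [435.1  52.  191.2  54.6 -89. ]
 stylus [441.6  40.3  87.9  18.5 -85.4] [0.441 0.039 0.027]
 baytop [ 584.8 -246.6  193.   153.1  -87.6]
go [ 0.847 -0.527  0.183] [ 0.0004  0.0002 -0.0042] rows 6.0 1.0
```

View pics/c5.png

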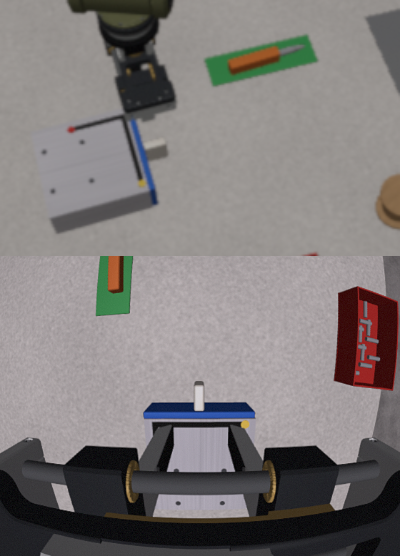

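Tray panel is flush on the bay front and the rib is free; the stylus lies on its pad at (252,60) in the upper inset, tip pointing +y.

Request:
play_rows(motion=[[[0.1,-0.06,0,0,0,-0.004,-0.05],[0.25,-0.16,0,0,0,-0.004,-0.05],[0.4,-0.25,0.05,0,0,-0.004,-0.05],[0.55,-0.34,0.1,0,0,-0.004,-0.05],[0.7,-0.43,0.15,0,0,-0.004,-0.05],[0.847,-0.527,0.18,0,0,-0.004,-0.05],[0.847,-0.527,0.183,0,0,-0.004,-0.05],[0.847,-0.527,0.183,0,0,-0.004,-0.05]]])

```text
time_s: 16.45
ee_pos: [0.4419, 0.0397, 0.1482]
eef_rot: [-3.14, 0.0, 1.641]
force: [0.6, 0.5, 0.5]
grip_width: 0.0448
grip_force: 0.0
```

```bash
cat >> h.py <<'E'
def wristpts(c,o,uv,z):
    "fisheye pixel -> world point on the plane z"
    K=c["camera_matrix"];d=(np.atleast_2d(uv)-K[:2,2])/K[0,0];r=np.hypot(*d.T);s=np.sinc(r/np.pi)
    ray=np.stack([d[:,0]*s,-d[:,1]*s,-np.cos(r)],1)
    T=np.eye(4);T[:3,:3]=R.from_euler("xyz",o["eef_rot"]).as_matrix();T[:3,3]=o["ee_pos"];T=T@c["T_tool_cam"]
    ray=ray@T[:3,:3].T;return T[:3,3]+ray*((z-T[2,3])/ray[:,2])[:,None]
E
python3 - <<'E'
from h import *
o=get_obs();c=camera("wrist");save(c,"w6")
hsv=cv2.cvtColor(c["frame"],cv2.COLOR_RGB2HSV).astype(int)
m=(hsv[...,0]>4)&(hsv[...,0]<20)&(hsv[...,1]>170);m[300:]=0
nn,L,st,ce=cv2.connectedComponentsWithStats(m.astype(np.uint8));i=1+np.argmax(st[1:,4]);print(st[i],ce[i])
v,u=np.nonzero(L==i);print("handle@27",rect(wristpts(c,o,np.c_[u,v],.027)))
m=masks(c)["green"];v,u=np.nonzero(m);print("pad",rect(wristpts(c,o,np.c_[u,v],.003)),o["ee_pos"],np.degrees(o["eef_rot"]))
E
```

```text
[ 272  160   22   97 1925] [283.05506494 209.64831169]
handle@27 [444.4  40.1  88.2  18.6 -85.4]
pad [480.4 -73.4 925.9 436.5  -5.7] [0.44194091 0.0396947  0.14823896] [-1.79905721e+02  3.72222483e-03  9.40105235e+01]
```

View pics/w6.png

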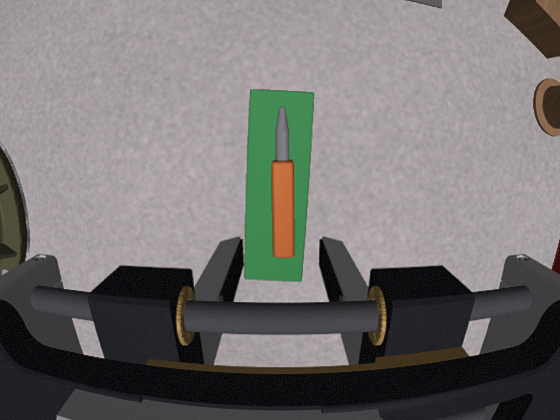

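The wrist view shows the stylus centred between the fingers. The handle is at (283,210) and the tip is at (282,108), pointing up the image (+y).

Run:
```python
from h import *
go([.4435,.040,.025],94.6)
```

```text
go [0.003 0.004 0.494] [-0.0002  0.     -0.0018] rows 3.0 1.0
```

Request:
play_rows(motion=[[[0.003,0.004,0.15,0,0,-0.0018,-0.05],[0.003,0.004,0.3,0,0,-0.0018,-0.05],[0.003,0.004,0.42,0,0,-0.0018,-0.05],[0.003,0.004,0.485,0,0,-0.0018,-0.05],[0.003,0.004,0.492,0,0,-0.0018,-0.05],[0.003,0.004,0.492,0,0,-0.0018,-1],[0.003,0.004,0.492,0,0,-0.0018,-1],[0.003,0.004,0.492,0,0,-0.0018,-1],[0.003,0.004,0.492,0,0,-0.0018,-1],[0.003,0.004,0.492,0,0,-0.0018,-1]]], grip_force=50)

```text
time_s: 17.5
ee_pos: [0.444, 0.0402, 0.027]
eef_rot: [3.14, 0.0, 1.651]
force: [-0.9, -1.8, 6.9]
grip_width: 0.0199
grip_force: 50.0
```

Run:
```python
from h import *
o=get_obs();print(repr(o["ee_pos"]),o["eef_rot"],o["force"],o["grip_width"],o["qpos"])
B=(588,-259,-87.5)
# stylus grasp: tip offset in tool frame at the grasp
t=np.array([.4435,.040,.015])+.093*np.array([np.cos(np.radians(94.6)),np.sin(np.radians(94.6)),0])
r=R.from_euler("xyz",o["eef_rot"]);off=r.inv().apply(t-o["ee_pos"]);print("tip in tool",off)
for i,(x,y) in enumerate([(-62,62),(-62,-62),(22,-62)]): print("mark",tr(x,y,B))
T=R.from_euler("xyz",[np.pi,0,np.radians(94.6)])*R.from_rotvec([0,-np.radians(30),0])
for z in (.12,.063):
    p=np.array([*tr(-62,62,B),z])-T.apply(off);print("TCP",p,"shift",r.inv().apply(p-o["ee_pos"])/.25)
```

```text
array([0.44401525, 0.04016996, 0.02698865]) [3.14005158e+00 3.02230270e-04 1.65094862e+00] [-0.85616406 -1.7749172   6.91293224] 0.01990073087459016 [ 8.14526611e-03  3.60354827e-01  1.97583616e+00 -2.64675980e-04
  8.03842860e-01 -7.18237395e-02]
tip in tool [ 0.09287546 -0.00055799  0.01195974]
mark [ 0.64723659 -0.19435461]
mark [ 0.52335461 -0.19976341]
mark [ 0.52701864 -0.28368346]
TCP [ 0.6537638  -0.26852267  0.17679517] shift [-1.29816271  0.73835886 -0.59769658]
TCP [ 0.6537638  -0.26852267  0.11979517] shift [-1.2980938   0.73800749 -0.36969686]
```

Request:
play_rows(motion=[[[0,0,-0.06,0,0,0,-1],[0,0,-0.18,0,0,0,-1],[0,0,-0.34,0,0,0,-1],[0,0,-0.5,0,0,0,-1],[0,0.05,-0.62,0,0,0,-1],[-0.08,0.12,-0.65,0,0,0,-1],[-0.2,0.22,-0.65,0,0,0,-1],[-0.32,0.32,-0.65,0,0,0,-1],[-0.44,0.42,-0.65,0,0,0,-1],[-0.52,0.46,-0.65,0,0,0,-1]]])

```text
time_s: 18.5
ee_pos: [0.5698, -0.0819, 0.1885]
eef_rot: [3.141, 0.0, 1.65]
force: [-0.1, 0.2, -1.2]
grip_width: 0.0196
grip_force: 50.0
```

Request:
play_rows(motion=[[[-0.08,0.03,0,0,-0.01,0,-1],[-0.18,0.06,0,0,-0.02,0,-1],[-0.28,0.1,0,0,-0.03,0,-1],[-0.38,0.14,0,0,-0.045,0,-1],[-0.48,0.18,0,0,-0.06,0,-1],[-0.58,0.22,0,0,-0.075,0,-1],[-0.68,0.25,0,0,-0.083,0,-1],[-0.74,0.26,0,0,-0.083,0,-1],[-0.74,0.26,0,0,-0.083,0,-1]]])

```text
time_s: 19.4
ee_pos: [0.6478, -0.2607, 0.1885]
eef_rot: [-3.141, 0.52, 1.649]
force: [-0.9, 0.2, -0.2]
grip_width: 0.0195
grip_force: 50.0
```

```bash
cat >> h.py <<'E'
B=(588,-259,-87.5)
OFF=np.array([.0929,-.0006,.012])
def tip(off=OFF):
    o=get_obs();r=R.from_euler("xyz",o["eef_rot"]);return o["ee_pos"]+r.apply(off),r
def totip(x,y,z,off=OFF):
    p,r=tip(off);d=r.inv().apply(np.array([*tr(x,y,B),z])-p)/.25;print("shift for tip at",x,y,z,np.round(d,4))
E
python3 - <<'E'
from h import *
o=get_obs();print(o["ee_pos"],np.degrees(o["eef_rot"]),o["force"],o["qpos"],o["grip_width"]);print("tip",tip()[0])
for n in("scene","wrist","top"):
    c=camera(n);save(c,n+"7")
a=cv2.imread("pics/scene7.png")[130:290,120:370];b=cv2.imread("pics/wrist7.png")
cv2.imwrite("pics/c7.png",np.vstack([cv2.resize(a,(400,256)),cv2.resize(b,(400,300))]))
totip(-62,62,.068)
E
```

```text
[ 0.6478046  -0.26065533  0.18848607] [-179.98765614   29.79028426   94.49661692] [-0.9137699   0.2144146  -0.15696664] [-0.26616029  0.58576143  1.27661524 -0.53841743  1.14828146 -0.15190417] 0.01949314977865825
tip [ 0.6413504  -0.186271    0.13191678]
shift for tip at -62 62 0.068 [0.0928 0.0204 0.2439]
```

View pics/c7.png

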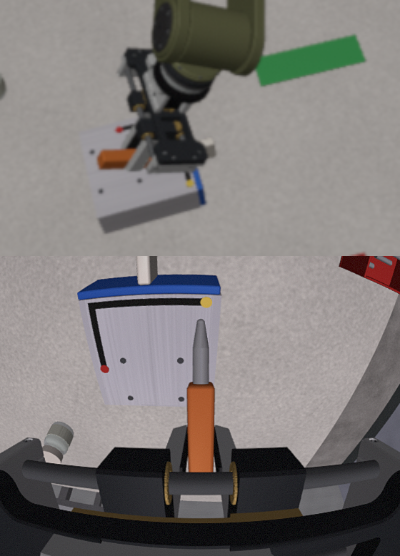

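The wrist view shows the tip at about (280,90), the yellow dot (288,64), the red dot (147,158) and the black L clearly visible. I'll measure the dots with this camera.

```bash
cat >> h.py <<'E'
def proj(c,o,p):
    T=np.eye(4);T[:3,:3]=R.from_euler("xyz",o["eef_rot"]).as_matrix();T[:3,3]=o["ee_pos"];T=T@c["T_tool_cam"]
    q=np.linalg.inv(T)@np.r_[p,1];th=np.arctan2(np.hypot(q[0],q[1]),-q[2]);n=np.hypot(q[0],q[1]);K=c["camera_matrix"]
    return K[:2,2]+K[0,0]*th*np.array([q[0],-q[1]])/n
def dots(c,o):
    M=masks(c)
    for k in("yellow","red"):
        m=M[k].astype(np.uint8);m[250:]=0;m[:,420:]=0;nn,L,st,ce=cv2.connectedComponentsWithStats(m)
        for i in range(1,nn):
            if 8<st[i,4]<400: print(k,ce[i].round(1),st[i,4],wristpts(c,o,ce[i],.062)[0].round(4))
    hsv=cv2.cvtColor(c["frame"],cv2.COLOR_RGB2HSV).astype(int)
    print("tip predicted px",proj(c,o,tip()[0]).round(1))
E
python3 - <<'E'
from h import *
o=get_obs();c=camera("wrist");dots(c,o)
print("expected",tr(-62,62,B),tr(22,-62,B))
g=c["frame"][75:140,255:305];cv2.imwrite("pics/tipc.png",cv2.cvtColor(cv2.resize(c["frame"][40:170,80:310],None,fx=3,fy=3,interpolation=cv2.INTER_NEAREST),cv2.COLOR_RGB2BGR))
E
```

```text
red [146.1 158. ] 93 [ 0.5289 -0.2846  0.062 ]
tip predicted px [277.6  84.6]
expected [ 0.64723659 -0.19435461] [ 0.52701864 -0.28368346]
```

View pics/tipc.png

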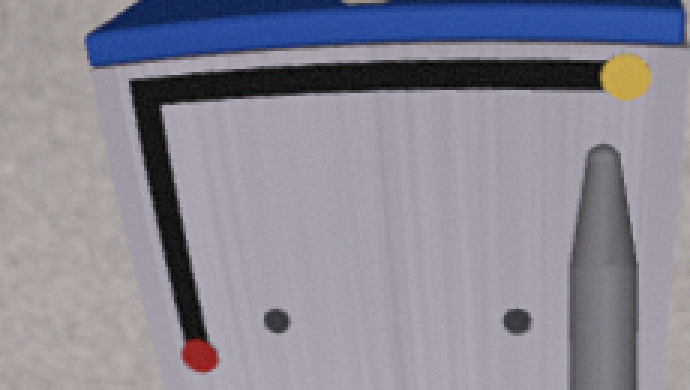

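Run:
```python
from h import *
from scipy.optimize import fsolve
o=get_obs();c=camera("wrist")
W=wristpts(c,o,np.array([[288.7,65.7],[129,70.7],[146.7,158.3]]),.062);print(W.round(4), np.linalg.norm(W[0]-W[1]),np.linalg.norm(W[1]-W[2]))
d=W[1]-W[0];print("front leg dir",np.degrees(np.arctan2(d[1],d[0]))+90)
r=R.from_euler("xyz",o["eef_rot"])
for z in(.010,.012,.014):
    s=fsolve(lambda s:proj(c,o,o["ee_pos"]+r.apply([s[0],s[1],z]))-[280.7,88.6],[.093,0]);print(z,s.round(4))
s=fsolve(lambda s:proj(c,o,o["ee_pos"]+r.apply([.0929,s[1],s[0]]))-[280.7,88.6],[.012,0]);print("z,y if x=.0929",s.round(4))
```

```text
[[ 0.6497 -0.1955  0.062 ]
 [ 0.5264 -0.2011  0.062 ]
 [ 0.5296 -0.285   0.062 ]] 0.12347227228571549 0.08392064898148967
front leg dir -87.41784285270629
0.01 [0.0905 0.0011]
0.012 [0.0908 0.0011]
0.014 [0.0911 0.0011]
z,y if x=.0929 [0.0264 0.0011]
```

```bash
cat >> h.py <<'E'
OFF2=np.array([.0908,.0011,.012]);MK=np.array([[.6497,-.1955],[.5264,-.2011],[.5296,-.285]])+[0,.0012]
def tm(i,z,f=None):
    p,r=tip(OFF2);xy=MK[i] if f is None else MK[i]+f*(MK[i+1]-MK[i])
    print("tip",p.round(4),"shift",np.round(r.inv().apply(np.r_[xy,z]-p)/.25,4),"per mm down",np.round(r.inv().apply([0,0,-.001])/.25,4))
E
python3 - <<'E'
from h import *
tm(0,.070)
E
```

```text
tip [ 0.6433 -0.1861  0.1335] shift [0.0964 0.0229 0.2377] per mm down [ 0.002  -0.      0.0035]
```

Request:
play_rows(motion=[[[0.02,0.02,0.06,0,0,0,-1],[0.05,0.023,0.12,0,0,0,-1],[0.075,0.023,0.18,0,0,0,-1],[0.096,0.023,0.225,0,0,0,-1],[0.0964,0.0229,0.2377,0,0,0,-1],[0.0964,0.0229,0.2377,0,0,0,-1],[0.0964,0.0229,0.2377,0,0,0,-1]]])

```text
time_s: 20.35
ee_pos: [0.6547, -0.2677, 0.1259]
eef_rot: [3.14, 0.522, 1.65]
force: [0.5, 0.6, -1.2]
grip_width: 0.0193
grip_force: 50.0
```

Run:
```python
from h import *
o=get_obs();print(o["force"]);c=camera("wrist");tm(0,.0635);print(proj(c,o,tip(OFF2)[0]))
f=c["frame"][20:150,230:340];cv2.imwrite("pics/tip8.png",cv2.cvtColor(cv2.resize(f,None,fx=3,fy=3,interpolation=cv2.INTER_NEAREST),cv2.COLOR_RGB2BGR))
```

```text
[ 0.46426315  0.62558004 -1.15636575]
tip [ 0.6501 -0.1951  0.0704] shift [ 0.0166 -0.0015  0.0222] per mm down [ 0.002  -0.      0.0035]
[280.84205022  88.72648357]
```

View pics/tip8.png

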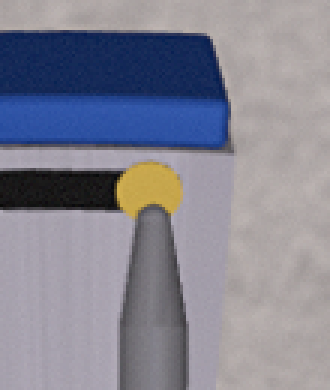

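The tip is about 7 mm above the yellow dot, at (153,203) against the dot's centre at (150,192). Lowering in small steps.

Request:
play_rows(motion=[[[0.006,-0.001,0.007,0,0,0,-1],[0.01,-0.0015,0.013,0,0,0,-1],[0.013,-0.0015,0.0175,0,0,0,-1],[0.013,-0.0015,0.0175,0,0,0,-1],[0.013,-0.0015,0.0175,0,0,0,-1]]])

```text
time_s: 20.9
ee_pos: [0.6541, -0.267, 0.1198]
eef_rot: [3.142, 0.522, 1.651]
force: [0.0, 0.7, 0.6]
grip_width: 0.0199
grip_force: 50.0
```

Request:
play_rows(motion=[[[0.002,0,0.0035,0,0,0,-1],[0.002,0,0.0035,0,0,0,-1],[0.002,0,0.0035,0,0,0,-1]]])

```text
time_s: 21.2
ee_pos: [0.6542, -0.2671, 0.1191]
eef_rot: [3.141, 0.522, 1.65]
force: [-0.8, -0.6, 2.9]
grip_width: 0.0196
grip_force: 50.0
```

Request:
play_rows(motion=[[[0.002,0,0.0035,0,0,0,-1],[0.002,0,0.0035,0,0,0,-1],[0.002,0,0.0035,0,0,0,-1]]])

```text
time_s: 21.5
ee_pos: [0.6543, -0.2673, 0.1185]
eef_rot: [3.14, 0.522, 1.65]
force: [-0.9, -2.6, 5.6]
grip_width: 0.0195
grip_force: 50.0
```

Run:
```python
from h import *
p,r=tip(OFF2);print(p,get_obs()["force"])
for i in(0,1):
    d=MK[i+1]-MK[i];print("leg",i,"per 20mm",np.round(r.inv().apply(np.r_[d/np.linalg.norm(d)*.02,0])/.25,4),np.linalg.norm(d))
```

```text
[ 0.64966137 -0.19473472  0.06282362] [-0.85541473 -2.62034681  5.60587848]
leg 0 per 20mm [ 0.0024 -0.08   -0.0015] 0.1234271039925997
leg 1 per 20mm [-0.0693 -0.0033  0.0399] 0.08396100285251482
```

Request:
play_rows(motion=[[[0.0002,-0.008,-0.0001,0,0,0,-1],[0.0005,-0.016,-0.0003,0,0,0,-1],[0.0007,-0.024,-0.0004,0,0,0,-1],[0.001,-0.032,-0.0006,0,0,0,-1],[0.0012,-0.04,-0.0007,0,0,0,-1],[0.0014,-0.048,-0.0009,0,0,0,-1],[0.0017,-0.056,-0.001,0,0,0,-1],[0.0019,-0.064,-0.0012,0,0,0,-1],[0.0022,-0.072,-0.0013,0,0,0,-1],[0.0024,-0.08,-0.0015,0,0,0,-1]]])

```text
time_s: 22.5
ee_pos: [0.6347, -0.2678, 0.1185]
eef_rot: [3.139, 0.522, 1.65]
force: [3.5, -0.3, 4.5]
grip_width: 0.0192
grip_force: 50.1
```

```bash
cat > t.py <<'E'
from h import *
import sys
p,r=tip(OFF2);o=get_obs();print(p.round(4),o["force"].round(1),np.degrees(o["eef_rot"]).round(2),o["grip_width"])
i=int(sys.argv[1]);d=MK[i+1]-MK[i];L=np.linalg.norm(d);u=d/L;e=p[:2]-MK[i];s=e@u
print("along",s,"of",L,"lateral",e@[-u[1],u[0]],"to end",np.round(r.inv().apply(np.r_[MK[i+1]-p[:2],0])/.25,4))
if len(sys.argv)>2:
    c=camera("wrist");f=c["frame"][20:150,80:340];cv2.imwrite(f"pics/{sys.argv[2]}.png",cv2.cvtColor(cv2.resize(f,None,fx=3,fy=3,interpolation=cv2.INTER_NEAREST),cv2.COLOR_RGB2BGR))
E
python3 t.py 0
```

```text
[ 0.6301 -0.1952  0.0629] [ 3.5 -0.3  4.5] [179.84  29.91  94.52] 0.01917219017913698
along 0.01962792807158751 of 0.1234271039925997 lateral 4.624165571167828e-05 to end [ 0.0122 -0.4149 -0.0082]
```

Request:
play_rows(motion=[[[0.0002,-0.008,-0.0001,0,0,0,-1],[0.0005,-0.016,-0.0003,0,0,0,-1],[0.0007,-0.024,-0.0004,0,0,0,-1],[0.001,-0.032,-0.0006,0,0,0,-1],[0.0012,-0.04,-0.0007,0,0,0,-1],[0.0014,-0.048,-0.0009,0,0,0,-1],[0.0017,-0.056,-0.001,0,0,0,-1],[0.0019,-0.064,-0.0012,0,0,0,-1],[0.0022,-0.072,-0.0013,0,0,0,-1],[0.0024,-0.08,-0.0015,0,0,0,-1]]])

```text
time_s: 23.5
ee_pos: [0.6147, -0.2687, 0.1186]
eef_rot: [3.139, 0.522, 1.65]
force: [4.6, 0.3, 4.6]
grip_width: 0.0196
grip_force: 50.1
```

```bash
python3 t.py 0 tip9
```

```text
[ 0.6101 -0.1961  0.0629] [4.6 0.3 4.6] [179.84  29.91  94.52] 0.01962741212994314
along 0.03964424280282833 of 0.1234271039925997 lateral 3.267787557004332e-05 to end [ 0.0099 -0.3349 -0.0066]
```

View pics/tip9.png

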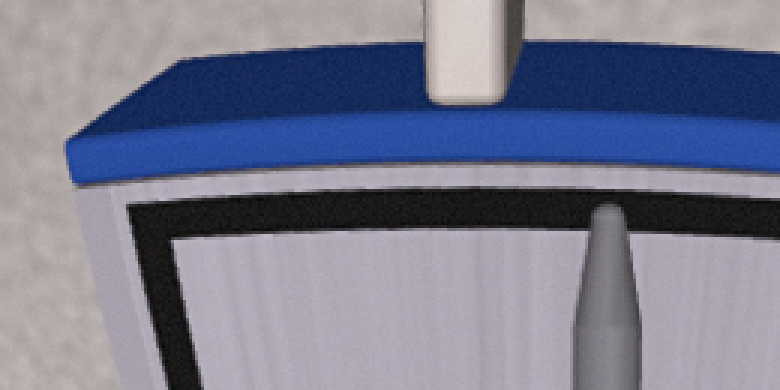

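The tip at (609,205) sits on the strip's centre line (the strip spans rows 187–228 there). Continuing.

Request:
play_rows(motion=[[[0.0002,-0.008,-0.0001,0,0,0,-1],[0.0005,-0.016,-0.0003,0,0,0,-1],[0.0007,-0.024,-0.0004,0,0,0,-1],[0.001,-0.032,-0.0006,0,0,0,-1],[0.0012,-0.04,-0.0007,0,0,0,-1],[0.0014,-0.048,-0.0009,0,0,0,-1],[0.0017,-0.056,-0.001,0,0,0,-1],[0.0019,-0.064,-0.0012,0,0,0,-1],[0.0022,-0.072,-0.0013,0,0,0,-1],[0.0024,-0.08,-0.0015,0,0,0,-1]]])

```text
time_s: 24.55
ee_pos: [0.5947, -0.2696, 0.1185]
eef_rot: [3.139, 0.522, 1.65]
force: [3.5, 0.5, 5.7]
grip_width: 0.0197
grip_force: 50.1
```

Request:
play_rows(motion=[[[0.0002,-0.008,-0.0001,0,0,0,-1],[0.0005,-0.016,-0.0003,0,0,0,-1],[0.0007,-0.024,-0.0004,0,0,0,-1],[0.001,-0.032,-0.0006,0,0,0,-1],[0.0012,-0.04,-0.0007,0,0,0,-1],[0.0014,-0.048,-0.0009,0,0,0,-1],[0.0017,-0.056,-0.001,0,0,0,-1],[0.0019,-0.064,-0.0012,0,0,0,-1],[0.0022,-0.072,-0.0013,0,0,0,-1],[0.0024,-0.08,-0.0015,0,0,0,-1]]])

```text
time_s: 25.55
ee_pos: [0.5747, -0.2705, 0.1185]
eef_rot: [3.139, 0.522, 1.65]
force: [3.6, 0.7, 5.2]
grip_width: 0.0194
grip_force: 50.1
```

```bash
python3 t.py 0
```

```text
[ 0.5701 -0.1979  0.0629] [3.6 0.7 5.2] [179.85  29.91  94.53] 0.01935219879173064
along 0.07968057330275412 of 0.1234271039925997 lateral 1.0341644590477931e-05 to end [ 0.0051 -0.1749 -0.0034]
```

Request:
play_rows(motion=[[[0.0002,-0.008,-0.0001,0,0,0,-1],[0.0005,-0.016,-0.0003,0,0,0,-1],[0.0007,-0.024,-0.0004,0,0,0,-1],[0.001,-0.032,-0.0006,0,0,0,-1],[0.0012,-0.04,-0.0007,0,0,0,-1],[0.0014,-0.048,-0.0009,0,0,0,-1],[0.0017,-0.056,-0.001,0,0,0,-1],[0.0019,-0.064,-0.0012,0,0,0,-1],[0.0022,-0.072,-0.0013,0,0,0,-1],[0.0024,-0.08,-0.0015,0,0,0,-1]]])

```text
time_s: 26.55
ee_pos: [0.5547, -0.2715, 0.1185]
eef_rot: [3.139, 0.522, 1.65]
force: [3.0, -0.2, 4.7]
grip_width: 0.0197
grip_force: 50.1
```

Request:
play_rows(motion=[[[0.0002,-0.008,-0.0001,0,0,0,-1],[0.0005,-0.016,-0.0003,0,0,0,-1],[0.0007,-0.024,-0.0004,0,0,0,-1],[0.001,-0.032,-0.0006,0,0,0,-1],[0.0012,-0.04,-0.0007,0,0,0,-1],[0.0014,-0.048,-0.0009,0,0,0,-1],[0.0017,-0.056,-0.001,0,0,0,-1],[0.0019,-0.064,-0.0012,0,0,0,-1],[0.0022,-0.072,-0.0013,0,0,0,-1],[0.0024,-0.08,-0.0015,0,0,0,-1]]])

```text
time_s: 27.55
ee_pos: [0.5347, -0.2723, 0.1185]
eef_rot: [3.139, 0.522, 1.65]
force: [4.5, -0.0, 4.2]
grip_width: 0.0195
grip_force: 50.1
```

```bash
python3 t.py 0 tip10
```

```text
[ 0.5301 -0.1998  0.0629] [ 4.5 -0.   4.2] [179.86  29.91  94.53] 0.01948574309036906
along 0.11975055950892795 of 0.1234271039925997 lateral 2.1083407508630076e-05 to end [ 0.0005 -0.0147 -0.0003]
```

View pics/tip10.png

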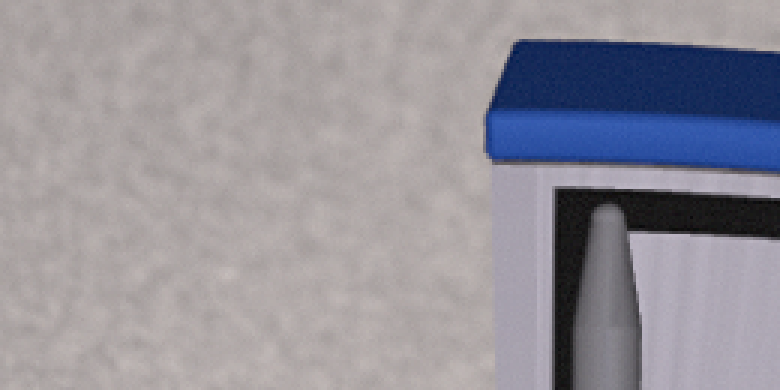

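The tip at (609,205) is 3–4 mm short of the corner's centre line. Now I finish the corner and start the side leg.

Request:
play_rows(motion=[[[0.0002,-0.008,-0.0001,0,0,0,-1],[0.0005,-0.0147,-0.0003,0,0,0,-1],[0.0005,-0.0147,-0.0003,0,0,0,-1],[-0.0065,-0.015,0.0037,0,0,0,-1],[-0.0134,-0.0154,0.0077,0,0,0,-1],[-0.0203,-0.0157,0.0117,0,0,0,-1],[-0.0272,-0.016,0.0157,0,0,0,-1],[-0.0341,-0.0163,0.0197,0,0,0,-1],[-0.0411,-0.0167,0.0236,0,0,0,-1],[-0.048,-0.017,0.0276,0,0,0,-1]]])

```text
time_s: 28.6
ee_pos: [0.5309, -0.2867, 0.1179]
eef_rot: [-3.142, 0.522, 1.651]
force: [0.4, 2.5, 4.4]
grip_width: 0.0198
grip_force: 50.0
```

```bash
python3 t.py 1
```

```text
[ 0.5262 -0.2141  0.0622] [0.4 2.5 4.4] [-180.     29.88   94.58] 0.019786687621313113
along 0.014161223734011194 of 0.08396100285251482 lateral -0.0007162714332337238 to end [-0.242  -0.0088  0.139 ]
```

Request:
play_rows(motion=[[[-0.0069,-0.0002,0.004,0,0,0,-1],[-0.0139,-0.0005,0.008,0,0,0,-1],[-0.0208,-0.0007,0.012,0,0,0,-1],[-0.0277,-0.001,0.016,0,0,0,-1],[-0.0347,-0.0012,0.02,0,0,0,-1],[-0.0416,-0.0015,0.0239,0,0,0,-1],[-0.0485,-0.0017,0.0279,0,0,0,-1],[-0.0554,-0.002,0.0319,0,0,0,-1],[-0.0624,-0.0022,0.0359,0,0,0,-1],[-0.0693,-0.0025,0.0399,0,0,0,-1]]])

```text
time_s: 29.6
ee_pos: [0.5319, -0.3066, 0.1179]
eef_rot: [3.142, 0.522, 1.651]
force: [0.6, 2.1, 3.2]
grip_width: 0.0197
grip_force: 50.0
```

```bash
python3 t.py 1 tip11
```

```text
[ 0.5272 -0.234   0.0622] [0.6 2.1 3.2] [180.    29.88  94.58] 0.019657858264201505
along 0.03413332699470794 of 0.08396100285251482 lateral -0.0004713764816470716 to end [-0.1727 -0.0065  0.0992]
```

View pics/tip11.png

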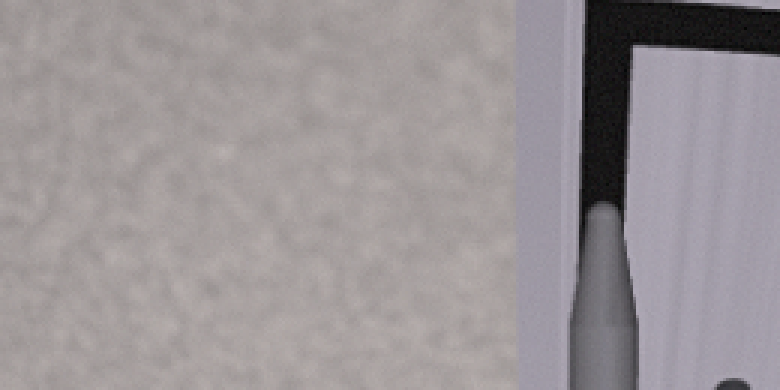

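The tip at (603,205) is centred on the side leg (strip spans columns 582–625). Pressing slightly more and going on.

Request:
play_rows(motion=[[[-0.0063,-0.0002,0.005,0,0,0,-1],[-0.0133,-0.0005,0.009,0,0,0,-1],[-0.0202,-0.0007,0.013,0,0,0,-1],[-0.0271,-0.001,0.017,0,0,0,-1],[-0.0341,-0.0012,0.021,0,0,0,-1],[-0.041,-0.0015,0.0249,0,0,0,-1],[-0.0479,-0.0017,0.0289,0,0,0,-1],[-0.0548,-0.002,0.0329,0,0,0,-1],[-0.0618,-0.0022,0.0369,0,0,0,-1],[-0.0687,-0.0025,0.0409,0,0,0,-1]]])

```text
time_s: 30.65
ee_pos: [0.5329, -0.3266, 0.1176]
eef_rot: [-3.142, 0.522, 1.651]
force: [-0.2, 3.1, 4.3]
grip_width: 0.0197
grip_force: 50.0
```

Request:
play_rows(motion=[[[-0.0069,-0.0002,0.004,0,0,0,-1],[-0.0139,-0.0005,0.008,0,0,0,-1],[-0.0208,-0.0007,0.012,0,0,0,-1],[-0.0277,-0.001,0.016,0,0,0,-1],[-0.0347,-0.0012,0.02,0,0,0,-1],[-0.0416,-0.0015,0.0239,0,0,0,-1],[-0.0485,-0.0017,0.0279,0,0,0,-1],[-0.0554,-0.002,0.0319,0,0,0,-1],[-0.0624,-0.0022,0.0359,0,0,0,-1],[-0.0693,-0.0025,0.0399,0,0,0,-1]]])

```text
time_s: 31.65
ee_pos: [0.5339, -0.3466, 0.1175]
eef_rot: [-3.142, 0.522, 1.651]
force: [-0.5, 3.7, 3.9]
grip_width: 0.0196
grip_force: 50.0
```

```bash
python3 t.py 1
```

```text
[ 0.5292 -0.274   0.0619] [-0.5  3.7  3.9] [-180.     29.88   94.58] 0.01958528780122086
along 0.07412670537338881 of 0.08396100285251482 lateral -5.8963935377820715e-05 to end [-0.0341 -0.0014  0.0196]
```

Request:
play_rows(motion=[[[-0.0069,-0.0003,0.004,0,0,0,-1],[-0.0139,-0.0006,0.008,0,0,0,-1],[-0.0208,-0.0009,0.012,0,0,0,-1],[-0.0277,-0.0012,0.016,0,0,0,-1],[-0.0341,-0.0014,0.0196,0,0,0,-1],[-0.0375,-0.0015,0.0216,0,0,0,-1],[-0.0375,-0.0015,0.0216,0,0,0,-1],[-0.0375,-0.0015,0.0216,0,0,0,-1]]])

```text
time_s: 32.45
ee_pos: [0.5344, -0.3575, 0.1178]
eef_rot: [3.141, 0.522, 1.651]
force: [-0.3, -0.6, 4.0]
grip_width: 0.0193
grip_force: 50.0
```

```bash
python3 t.py 1 tip12
```

```text
[ 0.5297 -0.2849  0.0621] [-0.3 -0.6  4. ] [179.99  29.91  94.58] 0.0192846202090983
along 0.08509973320987119 of 0.08396100285251482 lateral 5.0837452936858465e-05 to end [ 0.004  -0.     -0.0023]
```

View pics/tip12.png

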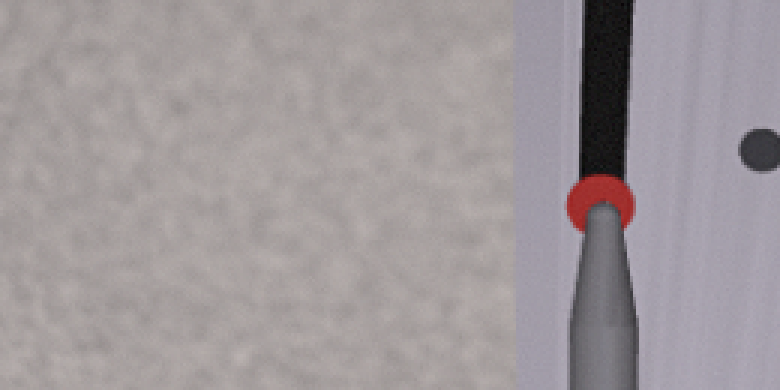

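The tip end is on the centre of the red dot (603,205). Lifting off.

Request:
play_rows(motion=[[[-0.03,0,-0.052,0,0,0,-1],[-0.08,0,-0.14,0,0,0,-1],[-0.14,0,-0.245,0,0,0,-1],[-0.2,0,-0.35,0,0,0,-1],[-0.2,0,-0.35,0,0.02,0,-1],[-0.2,0,-0.35,0,0.04,0,-1],[-0.2,0,-0.35,0,0.06,0,-1],[-0.2,0,-0.35,0,0.083,0,-1],[-0.2,0,-0.35,0,0.083,0,-1],[-0.2,0,-0.35,0,0.083,0,-1]]])

```text
time_s: 33.5
ee_pos: [0.5341, -0.3574, 0.2182]
eef_rot: [-3.141, 0.002, 1.65]
force: [-0.8, 0.4, -0.1]
grip_width: 0.0196
grip_force: 50.0
```

Run:
```python
from h import *
o=get_obs();print(o["ee_pos"],np.degrees(o["eef_rot"]),o["force"],o["grip_width"])
go([.444,.0402,.15],94.6)
```

```text
[ 0.53409744 -0.35735526  0.21816137] [-1.79970940e+02  1.12234534e-01  9.45534763e+01] [-0.78935191  0.4339469  -0.14090223] 0.019558559018573545
go [ 1.614 -0.233  0.27 ] [-0.0001  0.0003 -0.0001] rows 9.0 1.0
```

Request:
play_rows(motion=[[[0.06,-0.01,0,0,0.0003,0,-1],[0.17,-0.02,0,0,0.0003,0,-1],[0.29,-0.04,0,0,0.0003,0,-1],[0.41,-0.06,0,0,0.0003,0,-1],[0.53,-0.08,0,0,0.0003,0,-1],[0.65,-0.1,0,0,0.0003,0,-1],[0.77,-0.12,0,0,0.0003,0,-1],[0.88,-0.13,0,0,0.0003,0,-1],[0.96,-0.14,0,0,0.0003,0,-1],[1,-0.145,0,0,0.0003,0,-1]]])

```text
time_s: 34.5
ee_pos: [0.4777, -0.1087, 0.2187]
eef_rot: [3.141, 0.0, 1.654]
force: [0.6, -0.5, -1.3]
grip_width: 0.0194
grip_force: 50.0
```

Request:
play_rows(motion=[[[0.08,-0.01,0,0,0,0,-1],[0.2,-0.03,0.03,0,0,0,-1],[0.32,-0.05,0.08,0,0,0,-1],[0.44,-0.07,0.15,0,0,0,-1],[0.55,-0.08,0.22,0,0,0,-1],[0.614,-0.088,0.27,0,0,0,-1],[0.614,-0.088,0.27,0,0,0,-1],[0.614,-0.088,0.27,0,0,0,-1]]])

```text
time_s: 35.3
ee_pos: [0.4442, 0.0405, 0.1516]
eef_rot: [3.141, -0.001, 1.652]
force: [0.1, 0.2, -0.2]
grip_width: 0.0194
grip_force: 50.0
```

Run:
```python
from h import *
o=get_obs();c=camera("wrist");save(c,"w9");print(o["ee_pos"],np.degrees(o["eef_rot"]),o["force"],o["grip_width"])
go([.444,.0402,.0275],94.6)
```

```text
[0.44421988 0.04049622 0.151552  ] [ 1.79952568e+02 -5.65295783e-02  9.46583338e+01] [ 0.06050443  0.15760037 -0.16652231] 0.01939684483321636
go [-0.    -0.003  0.497] [ 0.0002 -0.0002  0.    ] rows 3.0 1.0
```

View pics/w9.png

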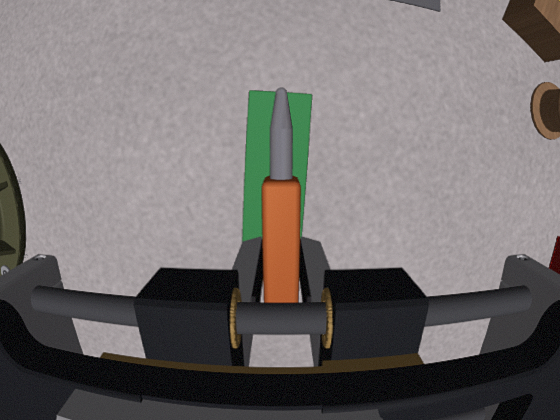

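The stylus is held above the pad with the tip at (281,90), in its original alignment. Lowering it and letting go.

Request:
play_rows(motion=[[[0,-0.003,0.12,0,0,0,-1],[0,-0.003,0.28,0,0,0,-1],[0,-0.003,0.4,0,0,0,-1],[0,-0.003,0.46,0,0,0,-1],[0,-0.003,0.48,0,0,0,-1],[0,-0.003,0.49,0,0,0,-1],[0,-0.003,0.495,0,0,0,-1],[0,-0.003,0.497,0,0,0,-1],[0,-0.003,0.497,0,0,0,-1]]])

```text
time_s: 36.25
ee_pos: [0.4437, 0.0408, 0.0275]
eef_rot: [3.14, -0.002, 1.651]
force: [0.4, 0.2, 0.8]
grip_width: 0.0195
grip_force: 50.0
```

Request:
play_rows(motion=[[[0,0,0,0,0,0,-0.05],[0,0,0,0,0,0,-0.05],[0,0,0,0,0,0,-0.05],[0,0,-0.08,0,0,0,-0.05],[0,0,-0.25,0,0,0,-0.05],[0,0,-0.42,0,0,0,-0.05],[0,0,-0.6,0,0,0,-0.05],[0,0,-0.6,0,0,0,-0.05],[0,0,-0.6,0,0,0,-0.05]]])

```text
time_s: 37.15
ee_pos: [0.4434, 0.0406, 0.1773]
eef_rot: [3.14, -0.002, 1.651]
force: [0.0, 0.1, 0.0]
grip_width: 0.0449
grip_force: 0.0
```

Run:
```python
from h import *
save(camera("wrist"),"w10");c=camera("scene");save(c,"s10");fit("scene",c);tray("scene",c)
a=cv2.imread("pics/s10.png");b=cv2.imread("pics/w10.png")
cv2.imwrite("pics/c10.png",np.vstack([cv2.resize(a[60:300,100:480],(475,300)),cv2.resize(b,(400,300))[:,:475] if 0 else cv2.copyMakeBorder(cv2.resize(b,(400,300)),0,0,0,75,cv2.BORDER_CONSTANT)]))
```

```text
scene panel 116 [ 588.6 -184.   146.8    6.2    2.2]
 floor 7 [ 661.3 -181.9    3.9    2.   -82.3]
 pad [439.   53.9 185.4  57.3 -88.3]
 stylus [462.4  36.2  87.7  72.5  79.7] [0.445 0.045 0.028]
 baytop [ 588.5 -247.5  194.   159.5  -87.3]
scene panel [ 588.6 -184.   146.8    6.2    2.2] floor [ 661.3 -181.9    3.9    2.   -82.3]
```

View pics/c10.png

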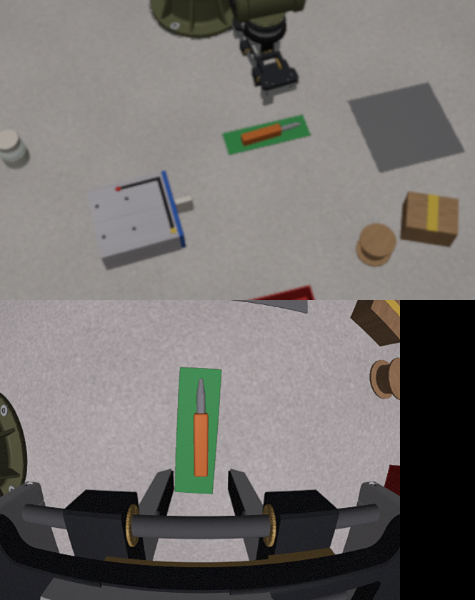

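The stylus lies on its pad, the tray is seated flush in the bay, no clamps are left on the mat, and the other objects look untouched. Handing in.

```bash
python3 -c "
from station import workorder
print(workorder.hand_in())"
```

```text
the job is handed in; nothing more can be done
None
```

I handed the job in at about 37 s: both brass clamps are in the tray and the tray is home in the bay. The seal was traced from the yellow dot to the red dot with contact readings around 3–6 N, and the stylus is back on its pad. No verdict came back.

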